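# Press-open the shoe box under the ring holder

### The arm

A 6-joint arm with a two-finger parallel gripper is mounted at the origin on the work surface. World frame = base frame: x ahead of the robot, y to its left, z up, the work surface at z = 0. Lengths are in m, angles in rad, forces in N, time in s.
With the tool pointing down it reaches from about 0.35 to 0.775 m from the base axis. Payload 7.3 kg.
Tool frame: the origin (TCP) lies midway between the tips of the shut fingers; the grasp point (between the pads) lies 19 mm behind it (robot.grasp_offset is the z of the grasp point in the tool frame, in m); z points along the fingers, y is the direction in which the jaws open and shut (so a half turn about z gives the same grasp; the last joint's range is limited). The gripper opens to 92 mm and grips with 3 to 60 N. Pads are 19 mm wide; open, the fingers measure 130 mm over their backs; the gripper's body (75 mm by 190 mm) begins 47 mm behind the grasp point.
Start: joints at [1.157, 0.342, 1.524, -0, 1.275, -0.146], TCP at [0.139, 0.506, 0.227] pointing down, gripper open.
Joint ranges: [-2.53, 2.53], [-0.77, 2.02], [0.04, 2.7], [-1, 4.14], [0.28, 2.66], [-3.11, 3.11]. Speed limits (rad/s): [2.57, 2.57, 3.14, 3.14, 3.14, 3.14].

### API

Orientations are given as [roll, pitch, yaw] about the fixed x, y, z axes, in that order (R = Rz(yaw) Ry(pitch) Rx(roll)).
In Python, from cell import observe, imaging, workorder, robot gives the robot as it stands. The module is installed in compiled form; this text tells all that it offers.
- The arm moves only by the tool send_rows, never from a script. Its argument "series" is a list of rows, each a list of 7 numbers: the shift along the tool's x, y, z in m, then the turn, a rotation vector about the tool's x, y, z in rad, then the closure, from 0 (fully open) to 1 (shut). A call has 1 to 5 rows; each row shifts and turns the commanded pose from where the row before left it, along the tool's axes as they then stand; what a row does not reach is not made up. A row lasts 1/12 s, in which the tool goes at most 41.7 mm and 7.16 degrees, less where a joint would pass 70% of its speed; a pose out of reach is approached as far as the arm can. A call is refused whole if a number of a shift passes 0.0417 or a number of a turn 0.125, either way. A call with a gripper value outside its range is refused whole. The fingers move at their own pace and stop on an object; "newtons" is the grip in N (left out, the last holds). Time passes only in rows, so rows that do not move let the fingers close. It gives the time, the measured TCP pose, the force and the opening at its end, in the units of the state.
- observe(): the state, without advancing time (a new reading comes with each control period).
- imaging.read_camera(name): name is "scene" or "top"; returns a dict with "color" (480x640x3 uint8, red, green, blue), "range_z" (480x640 float32, m along the optical axis (not along the pixel's ray), 0 where there is no reading), "vfov" (degrees; the focal length in pixels is half the picture's height over the tangent of half this angle, whatever the lens; pixels are square), "cx", "cy" (the principal point, pixels), "dist_coeffs" ([k1, k2, p1, p2, k3] as OpenCV has them; the pictures are not rectified), "T" (4x4, takes a point from camera to world coordinates). Camera axes: x right, y down, z forward; pixel columns grow to the right and rows downward; lengths in m; the calibration is good to about 2 mm. A picture is of the moment at which its call begins.
- workorder.hand_in(): hands the job in, once; it reports no verdict.
The state is a dict: "time": time; "qpos": joint angles; "qvel": joint speeds; "joint_efforts": joint torques, N m; "tool_pos": TCP position; "tool_rot": TCP orientation; "contact_force": force on the tool from outside, world axes, zero at the start; "torque": the same for the moment, N m; "opening": finger opening in m.
Only numpy, scipy, OpenCV 4.12 (cv2) and the standard library are available. Lean on these libraries where they do the work, as an engineer would, in place of code of your own. Each camera call takes 0.05 s, during which the arm holds its last target.

### The job

Open the shoe box that the ceramic ring holder stands on, with your fingertips only: press its front in until the push catch lets go and the drawer springs ajar by itself, then hook a finger behind the top of the front and draw the drawer out to its stop. Do not pinch the front between the fingers, leave the other shoe box shut, and leave the ring holder and everything else standing where it is.

Things in the scene. Friction and masses are not known exactly. Their poses are not given: they have to be found in the camera images.
- box_a: fixed sleeve of the shoe box to open, the one with the ring holder on its roof: smoke-grey plastic, 200 wide (y) x 125 high (two roof ribs 1.5 higher). Origin at the centre of the underside, x from front to back, z up. The sleeve runs from its open front end at x = -142 to x = +150 mm; its roof is solid
- drawer_a (a joint): travel of its drawer (m): 0 shut and latched, positive out to the robot (-x of box_a), stop at 0.130. Pressed in 3.5 mm (about 7 N; hard stop at -0.006) the catch lets go for good; as the finger backs off, a sprung rod pushes the drawer out to about 0.05, where it stays, lightly braked (1 N plus 25 N s/m). The catch holds against pulling
- front_a_top (a point): the middle of the top edge of the outer face of that drawer's front, 117 mm above the shelf; moves with the drawer; axes as box_a. The front panel (drawer_a_c0) is 200 wide and goes down to 4 mm above the shelf. Shut, its outer face is the plane x = -152 mm of box_a, with a 6 mm gap between front panel and sleeve
- lip_a (a point): the middle of the top edge of the inner side of that front, where a hooked finger pulls: 8 mm behind the outer face, 120 mm above the shelf (3 mm higher than the outer panel). The inner wall (drawer_a_c1) is 184 wide. Behind it the drawer is open from above: two 24 mm high tins lie just behind, a 51 mm high brush farther back; side walls reach 80 mm up. Axes as box_a
- box_b: the other shoe box, identical, with nothing on its roof; which of the two is left or right changes. Origin and axes as for box_a
- drawer_b (a joint): travel of the other box's drawer (same meaning and same push catch); must stay shut
- ring_holder: white ceramic hand-shaped ring holder, 103 mm tall on a 60 mm round foot, standing loose on the roof of box_a; its centre is at least 135 mm behind the outer face of the shut front; origin under its foot, z up
- shoe_tree_0: wooden shoe tree, about 255 x 75 x 72 mm, lying beside the boxes; origin at the shelf under its middle, x along it towards the heel
- shoe_tree_1: the second shoe tree of the pair, the same
- buckle: flat steel belt buckle 66 x 50 x 10 mm on the shelf in front of the boxes; origin under its centre
- pen_cup: square clear acrylic cup, 78 x 78 x 100 mm, with three pens up to 145 mm high; origin under its centre
Things that resemble listed ones, but are neither listed nor needed, are in the scene too. What is shaped like the ring_holder but blue or purple is not meant.

How it is judged:
By the outcome, as a careful person would: the job done as asked, in the order asked, and still so for the second after the job is handed in, with the robot touching nothing.
It also fails if it takes over 45 s, if anything falls off the work surface, if the arm or the gripper's body presses on something with over 40 N, if the wrist force passes 120 N, or if a joint passes its speed limit or range.

## Working session

There is one attempt and no reset: what is moved stays moved. The work goes in short steps, Python scripts to look and compute and a tool call to move; the robot and the scene stay as the last step left them, time stands still between calls to the robot, and variables do not carry over. Pictures are saved under pics/ and viewed, and the job is handed in when it is done.

Besides the shell and the picture viewer there is one more tool, called after "Emit:" as name(argument=value, ...) on one line, values as JSON. send_rows: Moves the arm, as the interface text tells. Its arguments: {"type":"object","properties":{"series":{"type":"array","items":{"type":"array","items":{"type":"number"}}},"newtons":{"type":"number"}},"required":["series"]}

```bash
mkdir -p pics
cat > h.py <<'E'
import numpy as np, cv2
from cell import observe, imaging, workorder, robot
def cam(n):
    d=imaging.read_camera(n); f=240/np.tan(np.radians(d['vfov'])/2)
    d['K']=np.array([[f,0,d['cx']],[0,f,d['cy']],[0,0,1.]]); d['D']=np.array(d['dist_coeffs'],float); d['T']=np.array(d['T']); return d
def cloud(d):
    h,w=d['range_z'].shape
    u,v=np.meshgrid(np.arange(w),np.arange(h))
    p=cv2.undistortPoints(np.stack([u,v],-1).reshape(-1,1,2).astype(np.float64),d['K'],d['D']).reshape(h,w,2)
    z=d['range_z'].astype(float)
    P=np.stack([p[...,0]*z,p[...,1]*z,z],-1)@d['T'][:3,:3].T+d['T'][:3,3]
    P[z==0]=np.nan
    return P
def ray(d,u,v,zp):
    p=cv2.undistortPoints(np.array([[[u,v]]],float),d['K'],d['D']).ravel()
    r=d['T'][:3,:3]@np.array([p[0],p[1],1]); o=d['T'][:3,3]
    return o+r*(zp-o[2])/r[2]
E
python3 - <<'E'
from h import *
print(observe())
for n in('scene','top'):
    d=cam(n); cv2.imwrite(f'pics/{n}0.png',d['color'][...,::-1]); print(n,d['vfov'],d['D'],d['T'])
    np.savez(f'{n}0.npz',**{k:d[k] for k in('color','range_z','K','D','T')})
E
```

```text
{'time': 0.0, 'qpos': array([ 1.15698282e+00,  3.42721961e-01,  1.52498444e+00,  1.73964474e-05,
        1.27535721e+00, -1.46003718e-01]), 'qvel': array([-0.00028211, -0.00067842, -0.00126005, -0.00020867,  0.00130453,
       -0.00148917]), 'joint_efforts': array([ 8.16277807e-04, -4.31248891e+01, -2.44215167e+01,  7.18762167e-02,
        5.58859447e-02, -1.38344622e-04]), 'tool_pos': array([0.13874689, 0.50594173, 0.22605671]), 'tool_rot': array([-3.14013977e+00, -2.30460755e-04,  2.87377762e+00]), 'contact_force': array([-0.79219032, -0.37059089,  1.39466449]), 'torque': array([0.03674286, 0.0103828 , 0.00925689]), 'opening': 0.09174779801517012}
scene 45.267498264313524 [-0.04488841  0.          0.          0.          0.        ] [[-0.78022256  0.42414567 -0.45973167  1.14831222]
 [ 0.62532425  0.54643054 -0.55712049  0.70009396]
 [ 0.01491119 -0.72215934 -0.69156601  1.01393022]
 [ 0.          0.          0.          1.        ]]
top 45.90587383370921 [-0.05079359  0.          0.          0.          0.        ] [[ 1.26994211e-02 -9.80368188e-01  1.96766206e-01  2.29792683e-01]
 [-9.99912244e-01 -1.31933857e-02 -1.19974392e-03 -5.95703203e-02]
 [ 3.77220323e-03 -1.96733702e-01 -9.80449703e-01  1.65132203e+00]
 [ 0.00000000e+00  0.00000000e+00  0.00000000e+00  1.00000000e+00]]
```

View pics/scene0.png

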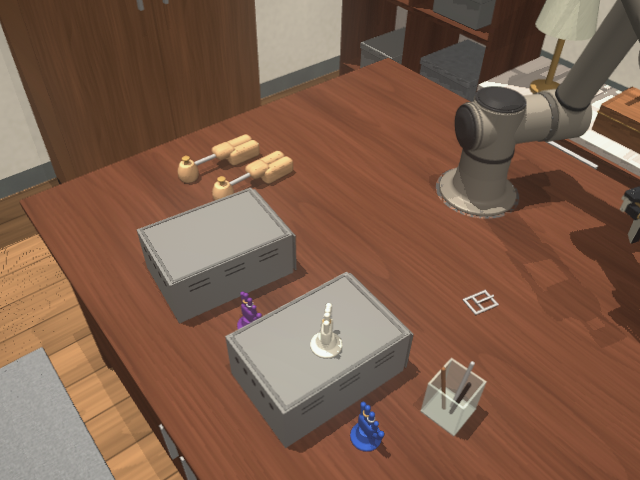

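View pics/top0.png

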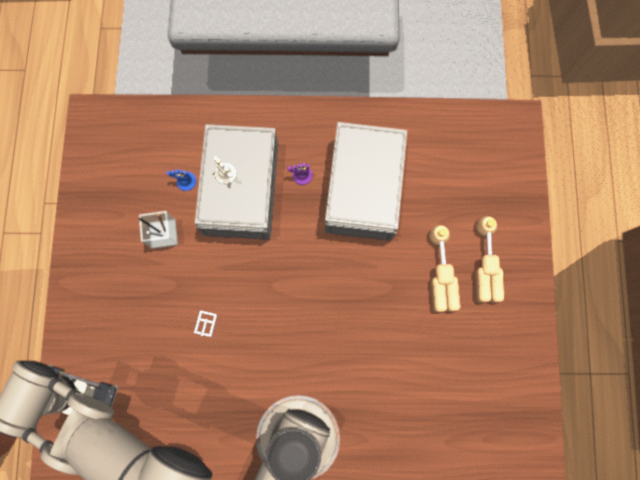

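The white ring holder is at top (224,173) / scene (327,335), on the roof of the left box. The blue one at top (182,180) and the purple one at top (302,173) stand on the table and aren't meant. So box_a is the left box, with its front facing the robot. Next I'll confirm in a crop and measure.

Run:
```python
from h import *
for n in('top','scene'):
    d=dict(np.load(f'{n}0.npz')); P=cloud(d)
    c=d['color']
    if n=='top': cr=c[110:260,130:330]
    else: cr=c[260:460,210:510]
    cv2.imwrite(f'pics/crop_{n}.png',cv2.resize(cr[...,::-1],None,fx=2.6,fy=2.6,interpolation=cv2.INTER_CUBIC))
    x,y,z=np.moveaxis(P,-1,0)
    tab=(abs(z)<.02)&(x>.1)&(x<.9)&(abs(y)<.5)
    print(n,'table z',np.nanmedian(z[tab]))
    m=((z>.112)&(z<.138)&(x>.3)&(x<1.1)).astype(np.uint8)
    k,L,S,_=cv2.connectedComponentsWithStats(m)
    for i in range(1,k):
        if S[i,4]<1000: continue
        q=P[L==i]; r=cv2.minAreaRect((q[:,:2]*1000).astype(np.float32))
        print(S[i],'z',np.median(q[:,2]),r,'\n',cv2.boxPoints(r).round(1).tolist())
    # white
    hsv=cv2.cvtColor(c,cv2.COLOR_RGB2HSV)
    w=(z>.135)&(z<.26)&(x>.5)&(x<1.0)&(abs(y)<.6)
    q=P[w]; print('above roof',len(q), np.median(q,0), q.min(0) , q.max(0))
```

```text
top table z 0.0009337281033630074
[ 325  123   82  110 7234] z 0.12600226214468135 ((724.701904296875, -183.90762329101562), (200.7735595703125, 305.28729248046875), 83.79834747314453) 
 [[562.0999755859375, -267.20001220703125], [865.5999755859375, -300.20001220703125], [887.2999877929688, -100.5999984741211], [583.7999877929688, -67.5999984741211]]
[ 195  125   81  107 7060] z 0.12615633959025274 ((717.7542114257812, 186.83499145507812), (203.03379821777344, 305.2261962890625), 87.19320678710938) 
 [[560.4000244140625, 92.9000015258789], [865.2000122070312, 78.0], [875.2000122070312, 280.79998779296875], [570.2999877929688, 295.70001220703125]]
above roof 407 [0.71601995 0.20933767 0.14665052] [ 0.54641921 -0.28925725  0.13500303] [0.86113647 0.44361657 0.23349044]
scene table z 0.0008280380388189235
[   0   15  154   42 1028] z 0.12496185172552582 ((627.5167236328125, -1415.1171875), (311.0516052246094, 603.1428833007812), 48.7723388671875) 
 [[298.20001220703125, -1333.300048828125], [751.7999877929688, -1730.800048828125], [956.7999877929688, -1496.9000244140625], [503.20001220703125, -1099.4000244140625]]
[ 136  187  159  103 8596] z 0.12550993242554032 ((727.2979125976562, -181.72386169433594), (209.38821411132812, 302.9723205566406), 84.15033721923828) 
 [[565.9000244140625, -270.3999938964844], [867.2999877929688, -301.29998779296875], [888.7000122070312, -93.0], [587.2999877929688, -62.099998474121094]]
[  226   272   188   146 13345] z 0.12542755810314343 ((719.5152587890625, 186.6976776123047), (205.5032958984375, 303.4412841796875), 87.36786651611328) 
 [[563.2000122070312, 91.0], [866.4000244140625, 77.0999984741211], [875.7999877929688, 282.3999938964844], [572.7000122070312, 296.29998779296875]]
above roof 762 [0.73620251 0.22586842 0.15974259] [0.54891151 0.184281   0.13502762] [0.75641527 0.44592988 0.22978148]
```

Run:
```python
from h import *
d=dict(np.load('top0.npz')); P=cloud(d); x,y,z=np.moveaxis(P,-1,0)
s=dict(np.load('scene0.npz')); Q=cloud(s)
for nm,A in(('top',P),('scene',Q)):
    X,Y,Z=np.moveaxis(A,-1,0)
    m=((Z>.006)&(Z<.2)&(X>.2)&(X<1.1)&(abs(Y)<.75)).astype(np.uint8)
    k,L,S,_=cv2.connectedComponentsWithStats(m)
    for i in range(1,k):
        if S[i,4]<60: continue
        q=A[L==i]; print(nm,S[i].tolist(),q.min(0).round(3),q.max(0).round(3),q.mean(0).round(3))
```

```text
top [323, 123, 85, 118, 7897] [ 0.562 -0.318  0.006] [ 0.93  -0.063  0.139] [ 0.71  -0.182  0.12 ]
top [193, 125, 89, 116, 8227] [0.559 0.069 0.006] [0.92  0.325 0.199] [0.703 0.181 0.118]
top [287, 161, 29, 25, 363] [ 0.731 -0.037  0.006] [0.807 0.048 0.108] [0.757 0.004 0.045]
top [167, 168, 31, 23, 363] [0.711 0.32  0.006] [0.78  0.413 0.107] [0.735 0.356 0.043]
top [138, 210, 40, 38, 1073] [0.533 0.37  0.006] [0.647 0.492 0.149] [0.577 0.414 0.064]
top [473, 216, 33, 88, 1630] [ 0.381 -0.6    0.006] [ 0.636 -0.505  0.079] [ 0.482 -0.541  0.044]
top [428, 224, 34, 91, 1553] [ 0.348 -0.467  0.006] [ 0.615 -0.374  0.08 ] [ 0.456 -0.41   0.045]
top [196, 316, 20, 20, 66] [0.279 0.246 0.006] [0.334 0.298 0.019] [0.305 0.272 0.01 ]
scene [178, 134, 81, 49, 1427] [ 0.356 -0.637  0.006] [ 0.64  -0.499  0.08 ] [ 0.508 -0.532  0.041]
scene [136, 151, 278, 296, 33780] [ 0.359 -0.501  0.006] [0.889 0.296 0.2  ] [0.734 0.044 0.103]
scene [472, 290, 23, 15, 85] [0.279 0.25  0.006] [0.33  0.289 0.014] [0.303 0.27  0.009]
scene [421, 358, 65, 78, 2955] [0.533 0.371 0.006] [0.625 0.46  0.145] [0.586 0.418 0.067]
scene [350, 401, 35, 50, 999] [0.712 0.302 0.006] [0.773 0.399 0.106] [0.751 0.361 0.046]
```

View pics/crop_scene.png

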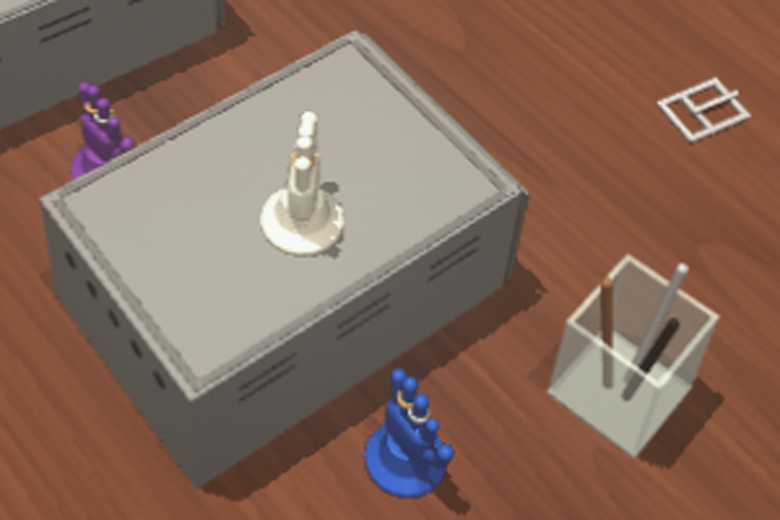

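Emit:
send_rows(series=[[0,0,0,0,0,-0.11,1],[0,0,0,0,0,-0.11,1],[-0.02,-0.0144,0,0,0,0,1],[-0.027,-0.0194,0,0,0,0,1],[-0.027,-0.0194,0,0,0,0,1]], newtons=15)

```text
time: 0.52
tool_pos: [0.2104, 0.4489, 0.2262]
tool_rot: [-3.141, -0.0, 3.096]
contact_force: [1.2, 0.8, 0.2]
opening: 0.0627
```

The crop confirms it: the white holder stands on the left box's roof (crop 302,220). The front panel is at the robot end, with the gap visible near (517,230).

Emit:
send_rows(series=[[-0.03,-0.022,0,0,0,0,1],[-0.03,-0.022,0,0,0,0,1],[-0.03,-0.022,0,0,0,0,1],[-0.03,-0.022,0,0,0,0,1],[-0.03,-0.022,0,0,0,0,1]])

```text
time: 0.93
tool_pos: [0.3558, 0.3311, 0.2265]
tool_rot: [-3.141, -0.0, 3.094]
contact_force: [0.6, 0.2, 0.5]
opening: 0.0295
```

Emit:
send_rows(series=[[-0.03,-0.022,0,0,0,0,1],[-0.03,-0.022,0,0,0,0,1],[-0.03,-0.022,0,0,0,0,1],[-0.03,-0.022,0,0,0,0,1],[-0.01,-0.01,0,0,0,0,1]])

```text
time: 1.35
tool_pos: [0.4832, 0.2254, 0.2261]
tool_rot: [-3.141, 0.001, 3.091]
contact_force: [0.7, -0.5, -0.5]
opening: 0.0005
```

Emit:
send_rows(series=[[0,0,0,0,0,0,1],[0,0,0,0,0,0,1]])

```text
time: 1.52
tool_pos: [0.4797, 0.2282, 0.2261]
tool_rot: [3.142, -0.002, 3.092]
contact_force: [0.0, 0.1, 0.1]
opening: 0.0003
```

Emit:
send_rows(series=[[-0.015,-0.015,0.025,0,0,0,1],[-0.015,-0.015,0.03,0,0,0,1],[-0.01,0,0.03,0,0,0,1],[-0.005,0,0.03,0,0,0,1],[0,0,0.026,0,0,0,1]])

```text
time: 1.93
tool_pos: [0.5228, 0.1976, 0.0841]
tool_rot: [3.141, -0.001, 3.095]
contact_force: [0.8, 0.2, -0.1]
opening: 0.0005
```

Emit:
send_rows(series=[[0,0,0,0,0,0,1],[0,0,0,0,0,0,1],[0,0,0,0,0,0,1]])

```text
time: 2.18
tool_pos: [0.5237, 0.1976, 0.0874]
tool_rot: [3.141, 0.002, 3.095]
contact_force: [0.7, -0.6, -0.7]
opening: 0.0007
```

Run:
```python
from h import *
o=observe(); print(o['tool_pos'],o['contact_force'])
d=cam('scene'); cv2.imwrite('pics/s1.png',d['color'][...,::-1])
```

```text
[0.52367572 0.19761881 0.08736874] [ 0.69656922 -0.58663431 -0.67463318]
```

View pics/s1.png

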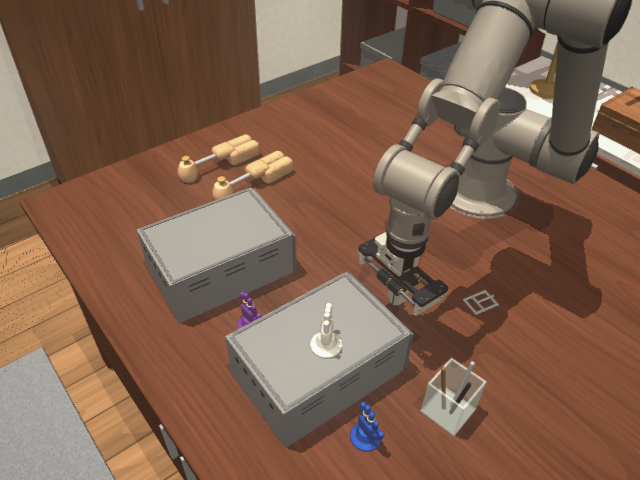

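The shut fingers are centred in front of box_a's front near (405,290), clear of everything. I expect contact after about 34 mm.

Emit:
send_rows(series=[[-0.01,0,0,0,0,0,1],[-0.01,0,0,0,0,0,1],[-0.006,0,0,0,0,0,1],[0,0,0,0,0,0,1],[0,0,0,0,0,0,1]])

```text
time: 2.65
tool_pos: [0.5497, 0.1954, 0.0867]
tool_rot: [3.141, 0.001, 3.094]
contact_force: [-0.8, 0.1, -0.7]
opening: 0.0007
```

Emit:
send_rows(series=[[-0.002,0,0,0,0,0,1],[-0.002,0,0,0,0,0,1],[0,0,0,0,0,0,1]])

```text
time: 2.9
tool_pos: [0.5537, 0.195, 0.0859]
tool_rot: [3.141, 0.0, 3.094]
contact_force: [-0.3, -0.1, 0.6]
opening: 0.0003
```

Emit:
send_rows(series=[[-0.002,0,0,0,0,0,1],[-0.002,0,0,0,0,0,1],[0,0,0,0,0,0,1]])

```text
time: 3.15
tool_pos: [0.5572, 0.1948, 0.0856]
tool_rot: [3.142, -0.001, 3.094]
contact_force: [-3.5, 0.4, 1.8]
opening: 0.0004
```

Emit:
send_rows(series=[[-0.002,0,0,0,0,0,1],[0,0,0,0,0,0,1]])

```text
time: 3.32
tool_pos: [0.5582, 0.1947, 0.0856]
tool_rot: [-3.141, -0.003, 3.094]
contact_force: [-5.9, 0.5, 3.6]
opening: 0.0001
```

Emit:
send_rows(series=[[-0.002,0,0,0,0,0,1],[0,0,0,0,0,0,1]])

```text
time: 3.48
tool_pos: [0.5599, 0.1947, 0.0856]
tool_rot: [-3.141, -0.004, 3.094]
contact_force: [-7.2, 0.3, 4.7]
opening: 0.0003
```

Emit:
send_rows(series=[[-0.0015,0,0,0,0,0,1],[0,0,0,0,0,0,1]])

```text
time: 3.65
tool_pos: [0.5614, 0.1946, 0.0856]
tool_rot: [-3.141, -0.004, 3.094]
contact_force: [-7.1, -0.1, 3.8]
opening: 0.0006
```

Emit:
send_rows(series=[[-0.001,0,0,0,0,0,1],[0,0,0,0,0,0,1]])

```text
time: 3.82
tool_pos: [0.5624, 0.1945, 0.0855]
tool_rot: [-3.141, -0.004, 3.094]
contact_force: [-6.6, -0.1, 3.9]
opening: 0.0003
```

Force has stopped rising with travel (about 5 mm in), so the catch has probably released. I'll back off.

Emit:
send_rows(series=[[0.01,0,0,0,0,0,1],[0.015,0,0,0,0,0,1],[0.02,0,0,0,0,0,1],[0.02,0,0,0,0,0,1],[0.02,0,0,0,0,0,1]])

```text
time: 4.23
tool_pos: [0.4785, 0.1985, 0.0856]
tool_rot: [3.141, 0.001, 3.094]
contact_force: [0.1, 0.6, -0.1]
opening: 0.0006
```

Emit:
send_rows(series=[[0.01,0,0,0,0,0,1],[0,0,-0.03,0,0,0,1],[0,0,-0.035,0,0,0,1],[0,0,-0.02,0,0,0,1],[0,0,0,0,0,0,1]])

```text
time: 4.65
tool_pos: [0.4718, 0.1997, 0.1754]
tool_rot: [3.139, 0.009, 3.094]
contact_force: [0.3, 0.2, 0.5]
opening: 0.0004
```

Emit:
send_rows(series=[[0,0,0,0,0,0,1],[0,0,0,0,0,0,1],[0,0,0,0,0,0,1],[0,0,0,0,0,0,1]])

```text
time: 4.98
tool_pos: [0.4685, 0.1988, 0.1695]
tool_rot: [-3.141, -0.002, 3.094]
contact_force: [0.2, 0.2, -0.6]
opening: 0.0003
```

Run:
```python
from h import *
o=observe(); print(o['tool_pos'],o['contact_force'])
d=cam('scene'); cv2.imwrite('pics/s2.png',d['color'][...,::-1])
t=cam('top'); cv2.imwrite('pics/t2.png',cv2.resize(t['color'][90:340,120:440,::-1],None,fx=2.4,fy=2.4))
c,s=np.cos(-.047),np.sin(-.047)
for dd in(d,t):
    P=cloud(dd)-[.7196,.1867,0]; bx=P[...,0]*c+P[...,1]*s; by=-P[...,0]*s+P[...,1]*c; z=P[...,2]
    for lo in(-95,-80,-60,60,80):
        m=(by>lo/1e3)&(by<lo/1e3+.015)&(z>.105)&(z<.124)&(bx<-.1)&(bx>-.3)
        if m.any(): print(lo,m.sum(),np.sort(bx[m])[:3].round(4),bx[m].max().round(4),z[m].max())
```

```text
[0.46849581 0.19879556 0.16945406] [ 0.22012621  0.1938231  -0.57323585]
-95 45 [-0.206  -0.2023 -0.1993] -0.1003 0.12399807163437648
-80 60 [-0.2024 -0.2015 -0.2015] -0.1009 0.1239946745013345
-60 53 [-0.2013 -0.2006 -0.199 ] -0.1012 0.12384595221528316
60 61 [-0.2035 -0.2026 -0.2017] -0.1032 0.12399572690862082
80 73 [-0.2033 -0.2028 -0.2028] -0.1033 0.12393213860609698
-95 40 [-0.2061 -0.2059 -0.2054] -0.1024 0.12394900094067807
-80 22 [-0.2056 -0.205  -0.2039] -0.1004 0.12398386332319222
-60 26 [-0.1422 -0.1421 -0.1416] -0.1021 0.1239778943194978
60 9 [-0.1149 -0.112  -0.1116] -0.1034 0.12364225511969362
80 8 [-0.1192 -0.1185 -0.1159] -0.1006 0.12360071589788713
```

View pics/s2.png

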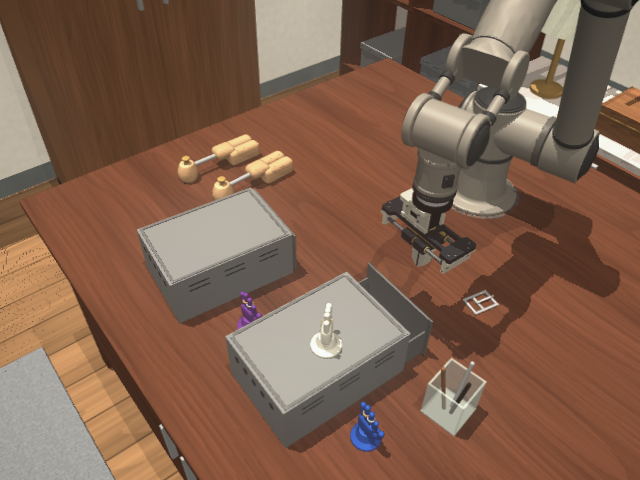

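View pics/t2.png

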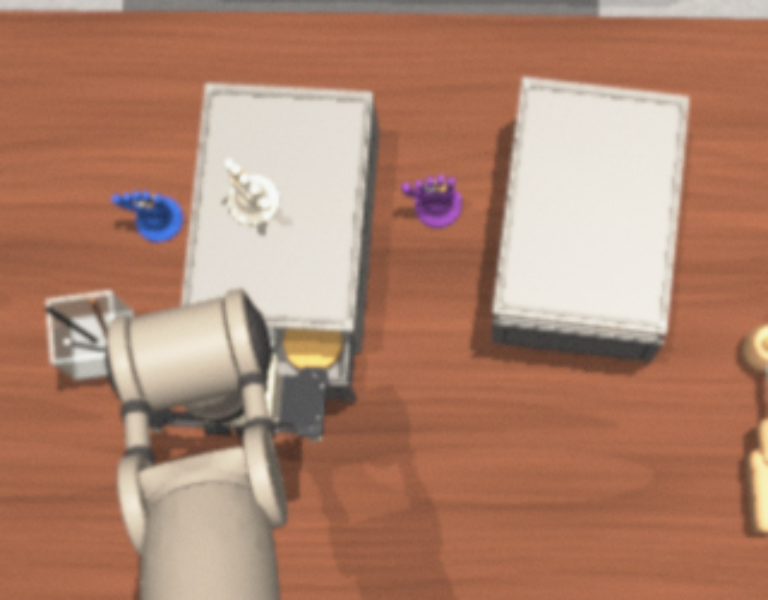

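The drawer sprang ajar: front at box x ≈ -0.202, i.e. about 50 mm out. The holder hasn't moved and box_b is still shut. I'll go over the gap (TCP x ≈ 0.55) and then down behind the lip.

Emit:
send_rows(series=[[-0.025,0,0,0,0,0,1],[-0.03,0,0,0,0,0,1],[-0.02,0,0,0,0,0,1],[-0.007,0,0,0,0,0,1],[0,0,0,0,0,0,1]])

```text
time: 5.5
tool_pos: [0.5518, 0.1947, 0.1697]
tool_rot: [-3.141, -0.001, 3.093]
contact_force: [-1.0, 0.1, 0.5]
opening: 0.0005
```

Emit:
send_rows(series=[[0,0,0,0,0,0,1],[0,0,0,0,0,0,1],[0,0,0,0,0,0,1]])

```text
time: 5.75
tool_pos: [0.5499, 0.1953, 0.1708]
tool_rot: [-3.142, -0.001, 3.094]
contact_force: [-0.2, 0.1, -0.6]
opening: 0.0005
```

Run:
```python
from h import *
o=observe(); print(o['tool_pos'],o['contact_force'])
d=cam('scene'); cv2.imwrite('pics/s3.png',cv2.resize(d['color'][180:400,280:520,::-1],None,fx=2.5,fy=2.5))
```

```text
[0.54989215 0.19525517 0.17078823] [-0.21423085  0.09907238 -0.62387395]
```

View pics/s3.png

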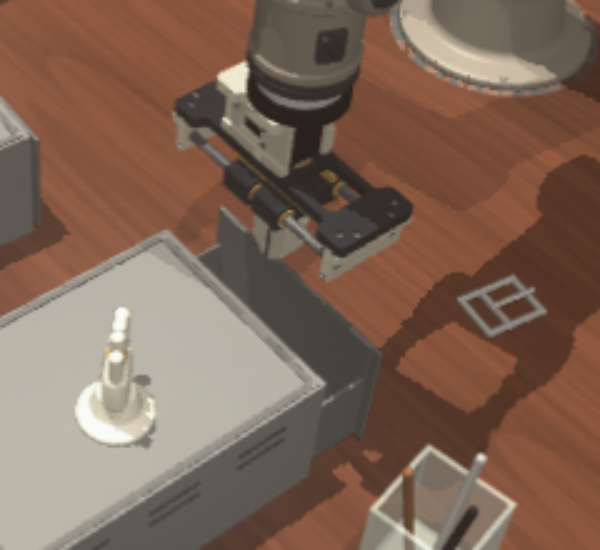

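The fingers hang over the opening between lip and sleeve (crop 285,245). Now descending.

Emit:
send_rows(series=[[0,0,0.02,0,0,0,1],[0,0,0.02,0,0,0,1],[0,0,0.02,0,0,0,1],[0,0,0.015,0,0,0,1],[0,0,0,0,0,0,1]])

```text
time: 6.22
tool_pos: [0.5485, 0.1948, 0.0929]
tool_rot: [-3.14, -0.006, 3.094]
contact_force: [-0.4, -0.4, -0.1]
opening: 0.0008
```

Emit:
send_rows(series=[[0.005,0,0,0,0,0,1],[0.005,0,0,0,0,0,1],[0.004,0,0,0,0,0,1],[0,0,0,0,0,0,1]])

```text
time: 6.55
tool_pos: [0.5365, 0.1961, 0.097]
tool_rot: [3.141, 0.001, 3.094]
contact_force: [-0.1, 0.1, -0.2]
opening: 0.0009
```

Emit:
send_rows(series=[[0.003,0,0,0,0,0,1],[0.003,0,0,0,0,0,1],[0.003,0,0,0,0,0,1],[0.003,0,0,0,0,0,1],[0,0,0,0,0,0,1]])

```text
time: 6.97
tool_pos: [0.5243, 0.1963, 0.0958]
tool_rot: [-3.142, -0.001, 3.094]
contact_force: [-0.3, -0.1, -0.6]
opening: 0.0003
```

Emit:
send_rows(series=[[0.004,0,0,0,0,0,1],[0.004,0,0,0,0,0,1],[0.004,0,0,0,0,0,1],[0.004,0,0,0,0,0,1]])

```text
time: 7.3
tool_pos: [0.5088, 0.1971, 0.0958]
tool_rot: [3.141, 0.0, 3.094]
contact_force: [2.7, 0.8, 0.9]
opening: 0.0004
```

Run:
```python
from h import *
o=observe(); print(o['tool_pos'],o['contact_force'])
d=cam('scene'); cv2.imwrite('pics/s4.png',cv2.resize(d['color'][180:400,280:520,::-1],None,fx=2.5,fy=2.5))
```

```text
[0.5087536  0.19710066 0.09576784] [2.7454005  0.77026968 0.86434087]
```

View pics/s4.png

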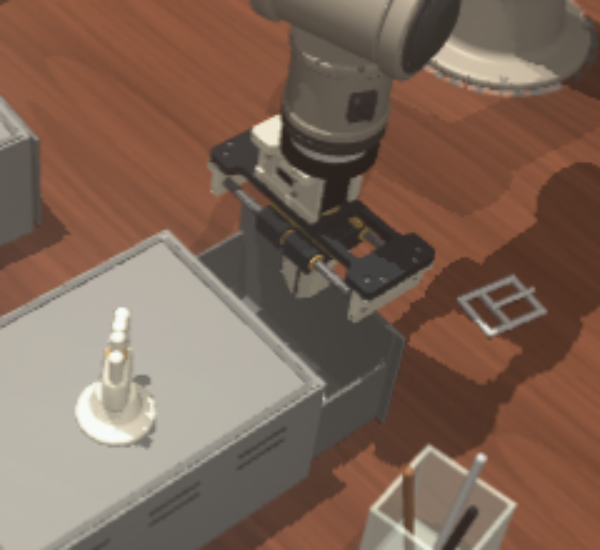

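The finger is hooked behind the front and the drawer is moving (2.7 N). The stop should come at TCP x ≈ 0.454.

Emit:
send_rows(series=[[0.006,0,0,0,0,0,1],[0.006,0,0,0,0,0,1],[0.006,0,0,0,0,0,1],[0.006,0,0,0,0,0,1],[0.006,0,0,0,0,0,1]])

```text
time: 7.77
tool_pos: [0.4783, 0.1985, 0.0957]
tool_rot: [3.142, -0.0, 3.094]
contact_force: [2.9, 0.5, -2.0]
opening: 0.0004
```

Emit:
send_rows(series=[[0.005,0,0,0,0,0,1],[0.004,0,0,0,0,0,1],[0.004,0,0,0,0,0,1],[0.003,0,0,0,0,0,1],[0.002,0,0,0,0,0,1]])

```text
time: 8.18
tool_pos: [0.4605, 0.1994, 0.0957]
tool_rot: [-3.142, -0.001, 3.094]
contact_force: [1.1, -0.6, -0.4]
opening: 0.0007
```

Emit:
send_rows(series=[[0.002,0,0,0,0,0,1],[0.002,0,0,0,0,0,1]])

```text
time: 8.35
tool_pos: [0.4573, 0.1996, 0.0958]
tool_rot: [3.141, 0.001, 3.094]
contact_force: [11.9, -2.1, -7.6]
opening: 0.0003
```

Emit:
send_rows(series=[[0.001,0,0,0,0,0,1],[0,0,0,0,0,0,1]])

```text
time: 8.52
tool_pos: [0.4573, 0.1996, 0.0959]
tool_rot: [3.141, 0.003, 3.094]
contact_force: [5.8, -1.5, -3.1]
opening: 0.0005
```

```bash
cat > m.py <<'E'
from h import *
import sys
o=observe(); print(o['time'],o['tool_pos'],o['contact_force'])
d=cam('scene'); t=cam('top')
cv2.imwrite(f'pics/s{sys.argv[1]}.png',d['color'][...,::-1]); cv2.imwrite(f'pics/t{sys.argv[1]}.png',t['color'][...,::-1])
c,s=np.cos(-.047),np.sin(-.047)
for dd in(d,t):
    P=cloud(dd)-[.7185,.1867,0]; bx=P[...,0]*c+P[...,1]*s; by=-P[...,0]*s+P[...,1]*c; z=P[...,2]
    for lo in(-95,-80,-60,60,80):
        m=(by>lo/1e3)&(by<lo/1e3+.015)&(z>.108)&(z<.124)&(bx<-.15)&(bx>-.31)
        if m.any(): print(lo,m.sum(),np.sort(bx[m])[:4].round(4),np.median(bx[m]).round(4))
E
python3 m.py 5
```

```text
8.5167 [0.45734989 0.19960022 0.0958741 ] [ 5.78529567 -1.48958943 -3.07577163]
-95 19 [-0.274  -0.2728 -0.2727 -0.2726] -0.2711
-80 7 [-0.2738 -0.2733 -0.2725 -0.2721] -0.2721
60 24 [-0.2789 -0.2777 -0.2767 -0.276 ] -0.2717
80 42 [-0.2795 -0.2789 -0.2789 -0.277 ] -0.2733
-95 9 [-0.2804 -0.2803 -0.2799 -0.2778] -0.2775
```

Emit:
send_rows(series=[[0.002,0,0,0,0,0,1],[0.001,0,0,0,0,0,1],[0,0,0,0,0,0,1]])

```text
time: 8.87
tool_pos: [0.4574, 0.1997, 0.0962]
tool_rot: [3.14, 0.009, 3.094]
contact_force: [15.6, -1.7, -10.6]
opening: 0.0004
```

Emit:
send_rows(series=[[0.002,0,0,0,0,0,1],[0,0,0,0,0,0,1],[0,0,0,0,0,0,1]])

```text
time: 9.12
tool_pos: [0.4574, 0.1997, 0.0963]
tool_rot: [3.14, 0.013, 3.094]
contact_force: [21.4, -3.2, -14.7]
opening: 0.0002
```

The position stays put while the force goes from 6 to 21 N, so this is the hard stop. I'll unhook, lift and retreat.

Emit:
send_rows(series=[[-0.007,0,0,0,0,0,1],[-0.008,0,0,0,0,0,1],[-0.008,0,0,0,0,0,1],[0,0,0,0,0,0,1],[0,0,-0.02,0,0,0,1]])

```text
time: 9.53
tool_pos: [0.472, 0.1981, 0.1128]
tool_rot: [-3.14, -0.007, 3.093]
contact_force: [-1.8, -0.0, -0.4]
opening: 0.0009
```

Emit:
send_rows(series=[[0,0,-0.03,0,0,0,1],[0,0,-0.035,0,0,0,1],[0,0,-0.035,0,0,0,1],[0,0,-0.02,0,0,0,1],[0,0,0,0,0,0,1]])

```text
time: 9.95
tool_pos: [0.4758, 0.1995, 0.2406]
tool_rot: [3.139, 0.008, 3.094]
contact_force: [-0.1, -0.2, 0.7]
opening: 0.0003
```

Emit:
send_rows(series=[[0.03,0.02,0,0,0,0,1],[0.03,0.03,0,0,0,0,1],[0.03,0.03,0,0,0,0,1],[0.03,0.03,0,0,0,0,1],[0.03,0.03,0,0,0,0,1]])

```text
time: 10.37
tool_pos: [0.3308, 0.3442, 0.2349]
tool_rot: [-3.141, -0.001, 3.093]
contact_force: [1.1, 0.1, 0.3]
opening: 0.0005
```

Emit:
send_rows(series=[[0.03,0.03,0,0,0,0,1],[0.03,0.03,0,0,0,0,1],[0.02,0.03,0,0,0,0,1],[0,0.03,0,0,0,0,1],[0,0,0,0,0,0,1]])

```text
time: 10.78
tool_pos: [0.2579, 0.4699, 0.2345]
tool_rot: [3.141, -0.001, 3.098]
contact_force: [-0.1, -1.2, -1.2]
opening: 0.0005
```

```bash
python3 m.py 6
```

```text
10.7833 [0.2579073  0.46989519 0.23451616] [-0.1449207  -1.15724387 -1.20755434]
-95 24 [-0.2783 -0.2776 -0.2765 -0.2755] -0.2723
-80 35 [-0.279  -0.2785 -0.2772 -0.2754] -0.2719
-60 32 [-0.2807 -0.2772 -0.2758 -0.2757] -0.2717
60 35 [-0.2815 -0.2809 -0.2797 -0.2791] -0.2724
80 40 [-0.28   -0.2785 -0.2785 -0.2784] -0.2732
-95 15 [-0.2815 -0.2814 -0.2809 -0.2808] -0.278
-80 19 [-0.2817 -0.2813 -0.2812 -0.281 ] -0.2786
-60 19 [-0.2822 -0.2822 -0.2817 -0.2816] -0.2789
60 19 [-0.2819 -0.2813 -0.2812 -0.2811] -0.2786
80 18 [-0.2827 -0.2818 -0.2817 -0.2816] -0.2797
```

View pics/s6.png

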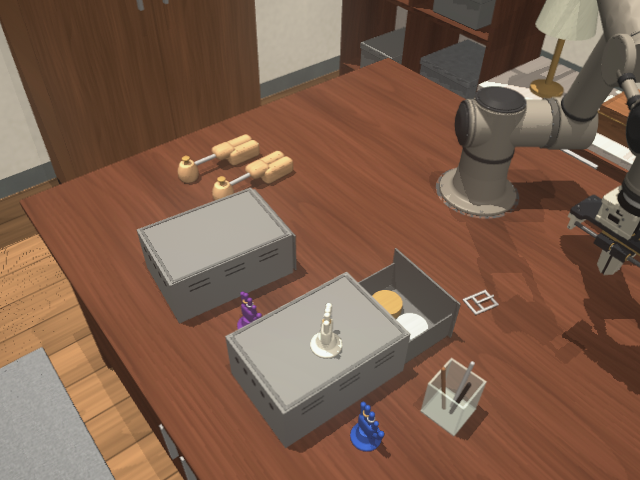

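View pics/t6.png

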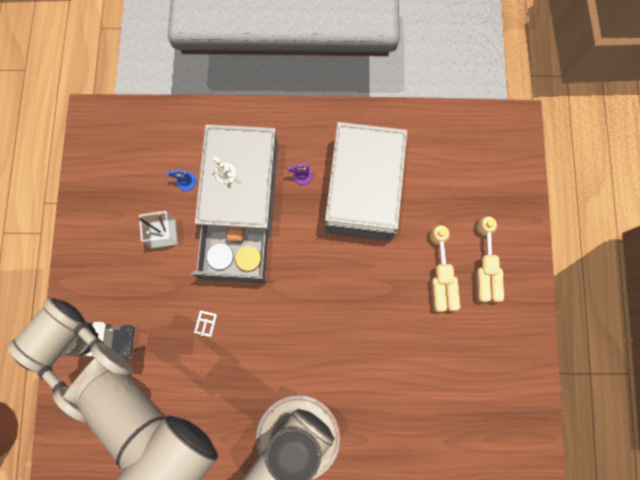

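The drawer is out, with its front at box x = -0.282, which is the 0.130 stop. The holder (top 224,173), box_b and the other items are at the same pixels as before, and the arm is clear. Handing in.

```bash
python3 -c "
from h import *
print(workorder.hand_in())"
```

```text
the job is handed in; nothing more can be done
None
```

The shoe box under the white ring holder (the left one) is open to its stop, and the job is handed in at about 11 s on the robot's clock.

- **Press:** I pressed the front in about 5 mm with the shut fingertips, peaking at about 7 N along the push. When I backed off, the drawer sprang out by itself to about 50 mm.
- **Draw:** I hooked the shut fingers behind the lip and pulled. At the end the fingers stayed put while the pull rose from 6 to 21 N, so I took that as the hard stop. I then unhooked, lifted and moved the arm clear.
- **Last checks:** The top camera puts the front at box x ≈ -0.282, which matches the 0.130 m travel. In both pictures the ring holder, the other box (still shut) and everything else stand where they were at the start.
- **Disagreements:** Travel worked out from the finger contacts came to about 126 mm, assuming 9.5 mm half-width fingers. The scene camera read the front 1–3 mm short of -0.282. I put the first down to the assumed finger width and the second to the calibration tolerance, but did not check either further.

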